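Open the press-and-turn cap of the solvent bottle on a toy repair bench

ROBOT

A 6-joint arm with a two-finger parallel gripper is mounted at the origin on the work surface. World frame = base frame: x ahead of the robot, y to its left, z up, the work surface at z = 0. Lengths are in m, angles in rad, forces in N, time in s.
With the tool pointing down it reaches from about 0.25 to 0.775 m from the base axis. Payload 4 kg.
Tool frame: the origin (TCP) lies at the centre of the arm's flange, where the gripper is bolted on; the fingertips stand ahead of it and the grasp point (between the pads) lies 180 mm ahead of it (robot.tcp_to_tips is the z of the fingertips in the tool frame, in m); z points along the fingers, y is the direction in which the jaws open and shut (so a half turn about z gives the same grasp; the last joint's range is limited). The gripper opens to 94 mm and grips with 3 to 60 N. Pads are 16 mm wide; open, the fingers measure 119 mm over their backs; the gripper's body (75 mm by 177 mm) begins 78 mm behind the grasp point.
Start: joints at [-0.103, 0.087, 1.371, -0, 1.684, -0.103], TCP at [0.55, -0, 0.405] pointing down, gripper open.
Joint ranges: [-3.1, 3.1], [-0.76, 2.03], [0.27, 2.55], [-1.08, 4.22], [0.17, 2.65], [-2.57, 2.57]. Speed limits (rad/s): [2.79, 2.79, 3.14, 3.14, 3.14, 3.14].

INTERFACE

Orientations are given as [roll, pitch, yaw] about the fixed x, y, z axes, in that order (R = Rz(yaw) Ry(pitch) Rx(roll)).
In Python, from bench import robot gives the robot as it stands.
- The arm moves only by the tool move_arm, never from a script. Its argument "increments" is a list that holds one entry, the list of rows, each a list of 7 numbers: the opening, from 0 (shut) to 1 (fully open), then the shift along the tool's x, y, z as a fraction of full scale, then the turn, a rotation vector about the tool's x, y, z as a fraction of full scale. In form: [[[jaw, dx, dy, dz, rx, ry, rz], ...]]. A call has 1 to 8 rows; each row is the pose to reach, as a shift and turn from the pose commanded when the call began, along the tool's axes at that moment; what a row does not reach only later rows make up. Full scale, the value 1, is 0.1 m for a shift and pi/2 rad for a turn. A row lasts 1/12 s, in which the tool goes at most 41.7 mm and 7.16 degrees, less where a joint would pass 70% of its speed; a pose out of reach is approached as far as the arm can. A call with a number of a shift or a turn outside -1 to 1 is refused whole. A call with a gripper value outside its range is refused whole. The fingers move at their own pace and stop on an object; the grip force is fixed at half the most. Time passes only in rows, so rows that repeat a pose let the fingers close. It gives the time, the measured TCP pose, the force and the opening at its end, in the units of the state.
- robot.get_obs(): the state, without advancing time (a new reading comes with each control period).
- robot.snapshot(name): name is "scene" or "side" or "wrist"; returns (picture, depth): 400x640x3 uint8, red, green, blue; 400x640 float32, m along the optical axis (not along the pixel's ray), 0 where there is no reading.
- robot.camera_params(name): a dict with "mtx" (3x3 intrinsics, pixels), "R" (3x3) and "t" (3): a world point X has camera coordinates R X + t. Camera axes: x right, y down, z forward; pixel columns grow to the right and rows downward; lengths in m; the calibration is good to about 2 mm. The wrist camera is an equidistant fisheye: a pixel r from the principal point sees the ray r / f radians off the axis. A picture is of the moment at which its call begins: read the wrist's pose just before it. camera_params takes no time and is no camera call; for the wrist camera it gives the pose at the moment of the call.
- robot.close_job(): hands the job in, once; it reports no verdict.
The state is a dict: "time": time; "joint_positions": joint angles; "qvel": joint speeds; "joint_torque": joint torques, N m; "tool_pos": TCP position; "ee_rot": TCP orientation; "wrist_force": force on the tool from outside, world axes, zero at the start; "wrist_torque": the same for the moment, N m; "width": finger opening in m.
Only numpy, scipy, OpenCV 4.12 (cv2) and the standard library are available. Lean on these libraries where they do the work, as an engineer would, in place of code of your own. Each camera call takes 0.05 s, during which the arm holds its last target.

TASK

Take the child-resistant cap off the solvent bottle: push it down firmly and turn it anticlockwise while it is pushed down, then lift it off and set it gently, open side down, on the floor of the shallow parts tray. Push hard enough to free the cap but with no more than about 25 N, which would crush its seal, and do not force the turn; keep the bottle standing in its caddy pocket, and leave everything else on the bench where it is.

Things in the scene. Friction and masses are not known exactly. Their poses are not given: they have to be found in the camera images.
- cap: inner part of the child-resistant cap on the solvent bottle, hidden under its grey shell; white, z up. Its three lugs hook under three lugs of the neck, each in a notch behind a tooth; a sprung disc inside pushes it up into the notches. The outer shell turns with it, but slides on it along the axis with several mm of play and stays wherever in that play it was last left (2 N of friction)
- cap_rim (a point): centre of the open underside of the cap's outer shell, z up: grey, round, ribbed, 52 mm in diameter, 30 mm high, closed on top; its lowest 5 mm is a foot band 62 mm in diameter, whose 5 mm wide upper ledge fingertips can bear on. How high it stands on the closed cap depends on where the shell was left. The whole cap weighs 55 g. Set down, the cap stands on this underside
- cap_top (a point): centre of the flat top of the cap's shell, 30.5 mm above its underside. Pushed down, the shell first takes up what is left of its play, then bears on the spring: from about 19 N the lugs are clear of the teeth and the cap can turn; from 22 N it is against a hard stop. Hold 20 to 23 N for the first 35 degrees of the turn: pushed less, it turns only 2 degrees and jams
- mouth (a point): centre of the top of the bottle's neck, under the cap, 159 mm above the bottle's underside; neck 36 mm in diameter, 43 over its lugs. Closed, the cap's x axis is along the bottle's. Turned anticlockwise (from above) by 45 to 85 degrees, best 65 (a stop ends the turn near 87), the cap's lugs are in the gaps: it springs up 2 mm and lifts straight off, clear once 15 mm up
- cap_disc: the sprung sealing disc inside the cap, 33 mm in diameter, unseen; it rests on the bottle's mouth and carries the whole push on the cap. A push above about 25 N crushes it. Origin: centre of its underside
- solvent_bottle: white plastic bottle, 88 x 88 mm square, its shoulder 132 mm above its underside; 0.55 to 1 kg. It stands loose in a pocket of the caddy, 2 mm of play at each side, which keeps it from turning. Origin: centre of its underside, z up. It must stay upright in its pocket and not be lifted more than 8 mm, so pull the cap only once it is free
- caddy: grey steel bottle caddy screwed to the bench, 100 x 196 x 45 mm, floor and walls 4 mm thick, with two square pockets centred 48 mm either side along its y axis; the solvent bottle is in either one. Origin: centre of its underside, x across it, y along the row of pockets
- tray: shallow open aluminium parts tray fixed to the bench, 180 x 150 mm (x, y), 14 mm high, walls and floor about 3 mm thick. Origin: centre of its underside, x along its long side
- tray_in (a point): centre of the upper face of the tray's floor; axes as the tray's
- oil_bottle: bystander: square white bottle of the same footprint in the other pocket, with a slim pointed spout, 178 mm high. Origin: centre of its underside
- multimeter: bystander: orange multimeter with a black face lying on the bench, 76 x 150 x 46 mm. Origin: centre of its underside
- toy: bystander: small white toy robot, 107 mm high, 72 mm in diameter. Origin: centre of its underside
- screwdriver: bystander: screwdriver lying on the bench. Origin: on the bench under it
There are look-alikes about, which are no part of the job. Several things have the shape of the caddy; the one meant has the colours described above.

How it is judged:
On the way, in this order (a step that is already met when the one before it is completed fails the run):
1. the cap has been turned out of its notches while on the neck (angle between the x axis of cap_rim and the x axis of solvent_bottle, either way round above 0.7 rad and z of cap_rim in the frame of solvent_bottle below 0.15 m and horizontal distance between cap_rim and mouth below 0.005 m), for 0.1 s.
2. the cap has been lifted clear of the bottle (z of cap_rim in the frame of solvent_bottle above 0.165 m), for 0.1 s.
At the end, for the whole second after the job is handed in: the cap stands open side down, level (within 0.1 rad) and at rest, flat on the floor of the parts tray (within 3 mm); the solvent bottle stands upright (within 0.06 rad) on the floor of its caddy pocket (within 3 mm) (x of cap_rim in the frame of tray_in between -0.065 and 0.065 m and y of cap_rim in the frame of tray_in between -0.05 and 0.05 m and z of cap_rim in the frame of tray_in between -0.003 and 0.003 m and angle between cap_rim's own z axis and vertical below 0.1 rad and linear speed of cap below 0.02 m/s and z of solvent_bottle in the frame of caddy below 0.007 m and angle between solvent_bottle's own z axis and vertical below 0.06 rad); the robot touches nothing.
It fails at once if the cap's sealing disc is crushed on the mouth of the bottle by more than 28 N (contact force between cap_disc and solvent_bottle above 28 N).
It fails at once if the cap is forced against the bottle's lugs (over 60 N between cap and bottle in all) (contact force between cap and solvent_bottle above 60 N).
It fails at once if the solvent bottle is lifted more than 8 mm or tilted in its pocket (z of solvent_bottle in the frame of caddy above 0.012 m or angle between solvent_bottle's own z axis and vertical above 0.12 rad).
It fails at once if the cap is dropped or slammed into the tray (horizontal distance between cap_rim and tray_in below 0.12 m and height (world z) of cap_rim below 0.08 m and linear speed of cap above 0.5 m/s).
It fails at once if a bystander is pushed more than 25 mm (distance of any of oil_bottle, multimeter, toy, screwdriver from where it was at the start of the episode above 0.025 m).
It also fails if it takes over 61 s, if anything falls off the work surface, if the arm or the gripper's body presses on something with over 40 N, if the wrist force passes 120 N, or if a joint passes its speed limit or range.

## Working session

There is one attempt and no reset: what is moved stays moved. The work goes in short steps, Python scripts to look and compute and a tool call to move; the robot and the scene stay as the last step left them, time stands still between calls to the robot, and variables do not carry over. Pictures are saved under pics/ and viewed, and the job is handed in when it is done.

Besides the shell and the picture viewer there is one more tool, called after "Emit:" by a JSON object that holds its "method" and its "body", one argument or row to a line. move_arm: Moves the arm, as the interface text tells. Its arguments: {"type":"object","properties":{"increments":{"type":"array","items":{"type":"array","items":{"type":"array","items":{"type":"number","minimum":-1,"maximum":1}}}}},"required":["increments"]}

```bash
ls; mkdir -p pics; cat > h.py <<'E'
import numpy as np, cv2
from bench import robot
def save(n,im): cv2.imwrite(f'pics/{n}.png',cv2.cvtColor(im,cv2.COLOR_RGB2BGR))
def world(d,p):
    K,R,t=np.array(p['mtx']),np.array(p['R']),np.array(p['t'])
    v,u=np.mgrid[:d.shape[0],:d.shape[1]]
    X=np.stack([(u-K[0,2])/K[0,0]*d,(v-K[1,2])/K[1,1]*d,d],-1)
    W=(X-t)@R
    W[d<=0]=np.nan
    return W
E
python3 - <<'E'
from h import *
for n in('scene','side'):
    im,d=robot.snapshot(n);p=robot.camera_params(n);save(n+'0',im);np.savez(n+'0.npz',im=im,d=d,**{k:np.array(p[k]) for k in('mtx','R','t')})
    print(n,p)
print(robot.get_obs(),robot.tcp_to_tips)
E
```

```text
pics
scene {'mtx': array([[446.58850854,   0.        , 323.64348183],
       [  0.        , 446.58850854, 196.50273253],
       [  0.        ,   0.        ,   1.        ]]), 'R': array([[-0.78193307,  0.62333453,  0.00589434],
       [ 0.46138275,  0.58508163, -0.66693736],
       [-0.41917376, -0.51878083, -0.74509047]]), 't': array([ 0.45043076, -0.15538391,  1.60532845])}
side {'mtx': array([[495.0065802 ,   0.        , 320.39027848],
       [  0.        , 495.0065802 , 199.92666053],
       [  0.        ,   0.        ,   1.        ]]), 'R': array([[ 0.72166239, -0.69203052,  0.01723831],
       [-0.45773574, -0.49572041, -0.73806454],
       [ 0.51930857,  0.52474283, -0.67450987]]), 't': array([-0.38234349,  0.35708412,  1.26186691])}
{'time': 0.1, 'joint_positions': array([-1.03108100e-01,  8.78887477e-02,  1.37207097e+00,  5.38525367e-06,
        1.68358457e+00, -1.03095044e-01]), 'qvel': array([-0.00054284, -0.00124093, -0.00318527, -0.00061203, -0.00071462,
        0.00024182]), 'joint_torque': array([ 2.25695316e-03, -3.41256917e+01, -3.03301656e+01,  7.19034858e-02,
        3.05556308e-02, -9.49158243e-05]), 'tool_pos': array([5.49907961e-01, 1.26400107e-06, 4.03632958e-01]), 'ee_rot': array([-3.13965193e+00, -2.06171813e-04,  1.57078367e+00]), 'wrist_force': array([-0.60538341,  0.09036697,  0.21848068]), 'wrist_torque': array([-0.00065383,  0.07442035, -0.01264813]), 'width': 0.09368657491865219} 0.1992
```

View pics/scene0.png

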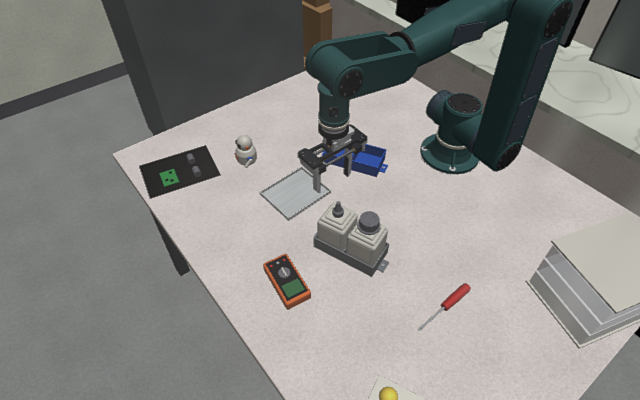

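View pics/side0.png

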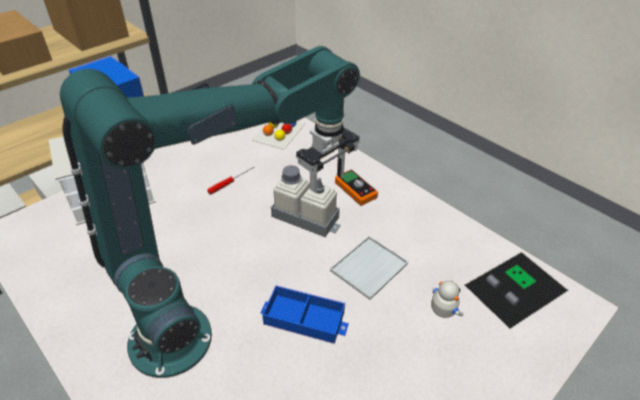

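```bash
python3 - <<'E'
from h import *
for n,(a,b,c,e) in dict(scene=(165,285,250,410),side=(140,300,250,410)).items():
    z=np.load(n+'0.npz');save(n+'crop',cv2.resize(z['im'][a:b,c:e],None,fx=5 if n=='scene' else 3.7,fy=5 if n=='scene' else 3.7))
    W=world(z['d'],z)
    pts=dict(scene=[(369,217),(369,222),(369,238),(337,226),(365,245),(285,195),(245,155),(455,300),(290,280)],side=[(291,173),(370,268),(290,185),(319,188)])[n]
    for u,v in pts: print(n,u,v,W[v,u].round(4))
    m=np.isfinite(W[...,2])
    # cap top: 
    sel=m&(W[...,2]>0.155)&(W[...,2]<0.2)
    vv,uu=np.nonzero(sel)
    P=W[sel]
    nb,lab,st,ce=cv2.connectedComponentsWithStats(sel.astype('uint8'))
    for i in range(1,nb):
        if st[i,4]>15:
            q=W[lab==i];print(n,st[i],np.median(q,0).round(4),q.min(0).round(4),q.max(0).round(4))
E
```

```text
scene 369 217 [0.5328 0.1366 0.1742]
scene 369 222 [0.5463 0.151  0.1776]
scene 369 238 [0.5538 0.165  0.1289]
scene 337 226 [0.5963 0.0824 0.1315]
scene 365 245 [0.5696 0.1683 0.1143]
scene 285 195 [ 0.582 -0.195  0.006]
scene 245 155 [ 0.6046 -0.3935  0.0515]
scene 455 300 [0.4508 0.4049 0.02  ]
scene 290 280 [0.7646 0.0897 0.0347]
scene [107   0 100  24 828] [ 0.489  -1.2919  0.1746] [ 0.2417 -1.5647  0.155 ] [ 0.6031 -1.2746  0.1998]
scene [414   0  30   7 132] [-0.5258 -0.6149  0.1748] [-0.5354 -0.7049  0.1551] [-0.5156 -0.5451  0.1996]
scene [561  29  15  14 124] [-0.7398 -0.0625  0.1789] [-0.77   -0.0867  0.1551] [-0.7274 -0.0481  0.2   ]
scene [591  45  49  29 605] [-0.7372  0.1459  0.1776] [-0.7571  0.0531  0.155 ] [-0.7128  0.2391  0.2   ]
scene [ 426   94   98   69 1379] [0.0553 0.0788 0.1796] [-0.032  -0.1115  0.155 ] [0.087  0.2195 0.2   ]
scene [334 201   8  12  63] [0.5726 0.0548 0.167 ] [0.5588 0.0441 0.1551] [0.5807 0.065  0.1837]
scene [359 211  21  21 342] [0.5431 0.1467 0.1762] [0.5122 0.1167 0.1551] [0.564  0.1682 0.1818]
scene [ 550  213   90  105 6120] [0.2048 
[... 399 characters left out ...]
  ]
side [   0   19  158   71 3436] [0.3802 1.293  0.1803] [0.0694 1.2223 0.155 ] [0.7223 1.6596 0.2   ]
side [ 49 136  27  51 791] [0.0446 0.6182 0.1947] [0.0013 0.5412 0.155 ] [0.1022 0.7641 0.1998]
side [282 165  18  18 251] [0.532  0.1349 0.1767] [0.5085 0.1116 0.1551] [0.5654 0.1693 0.1835]
side [317 177   7  12  55] [0.5655 0.0472 0.169 ] [0.5571 0.0402 0.1553] [0.5793 0.0586 0.1861]
side [147 248  17  18 159] [0.0587 0.1008 0.1901] [0.0373 0.0685 0.1553] [0.0769 0.1225 0.1999]
side [ 98 256  32  44 383] [-0.0393  0.1098  0.1865] [-0.0527  0.0602  0.1552] [-0.0177  0.1891  0.2   ]
side [ 129  287   71   61 1289] [-0.0308 -0.0957  0.1832] [-0.0633 -0.1143  0.1551] [0.0546 0.0112 0.2   ]
```

View pics/scenecrop.png

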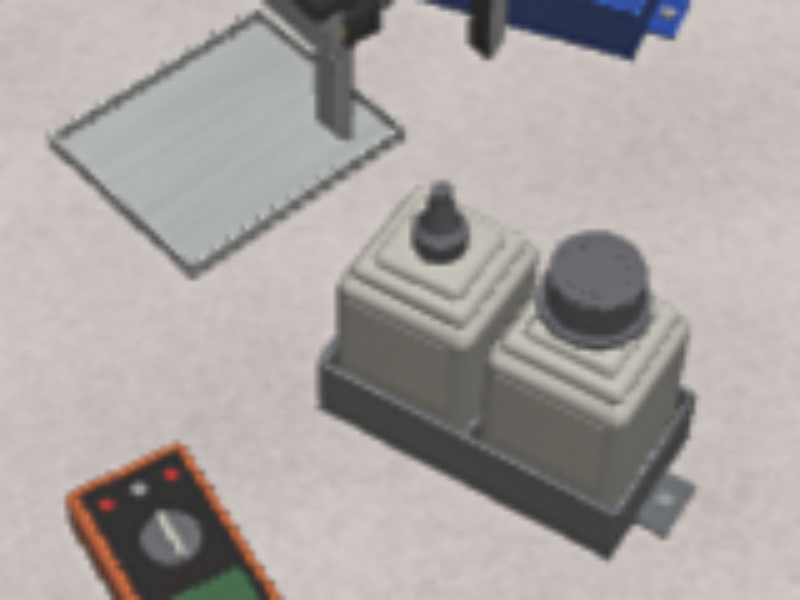

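View pics/sidecrop.png

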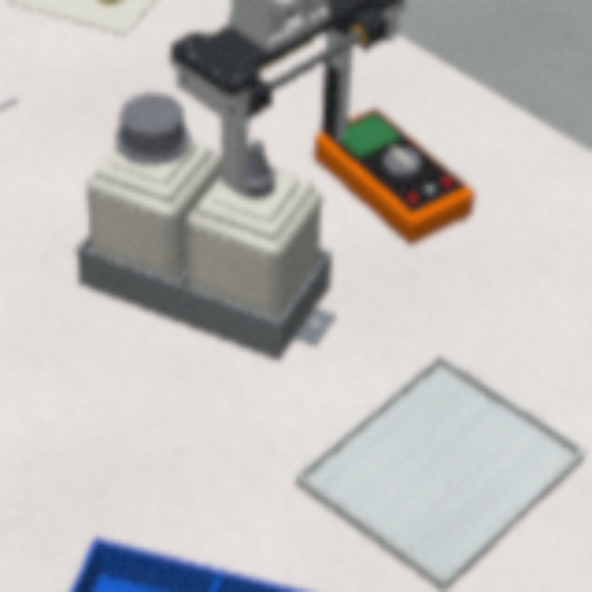

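```bash
python3 - <<'E'
from h import *
from scipy.optimize import least_squares
for n in('scene','side'):
    z=np.load(n+'0.npz');W=world(z['d'],z);im=z['im'].astype(int)
    x0=np.array([0.541,0.145])
    sel=np.isfinite(W[...,2])&(np.hypot(W[...,0]-x0[0],W[...,1]-x0[1])<0.045)&(W[...,2]>0.12)
    P=W[sel]
    r=np.hypot(*(P[:,:2]-x0).T)
    print(n,'top z',np.median(P[(r<0.018)&(P[:,2]>.16)],0), P[(r<0.018)&(P[:,2]>.16)][:,2].std())
    s=(P[:,2]>0.158)&(P[:,2]<0.171);q=P[s]
    f=least_squares(lambda p:np.hypot(q[:,0]-p[0],q[:,1]-p[1])-0.026,x0,loss='soft_l1',f_scale=.002)
    print(n,'side',f.x,len(q),np.abs(f.fun).mean())
    # image contour: dark cap pixels -> top ellipse; project known cylinder silhouettes & optimise mask IoU
    g=im.mean(-1)
    K,R,t=z['mtx'],z['R'],z['t']
    m=(g<130)
    a=np.linspace(0,2*np.pi,100)
    def mask(p):
        pts=[]
        for r_,h0,h1 in((.026,0,.0305),(.031,0,.005)):
            H=[]
            for h in(h0,h1):
                X=np.c_[p[0]+r_*np.cos(a),p[1]+r_*np.sin(a),np.full(100,p[2]-.0305+h)]
                C=X@R.T+t;U=C@K.T;H.append(U[:,:2]/U[:,2:])
            pts.append(cv2.convexHull((np.vstack(H)*16).astype('float32')).astype(np.int32))
        M=np.zeros((400,640),'uint8')
        for h in pts: cv2.fillPoly(M,[h],255,shift=4,lineType=cv2.LINE_AA)
        return M/255.
    c=np.append(x0,0.1765);C=R@c+t;u,v=(K@C)[:2]/C[2]
    roi=np.zeros_like(m);roi[int(v)-15:int(v)+28,int(u)-18:int(u)+18]=1
    best=None
    soft=np.clip((170-g)/70,0,1)
    for zt in np.arange(.172,.185,.002):
        F=lambda p:np.abs(mask([p[0],p[1],zt])-soft)[roi].sum()
        from scipy.optimize import minimize
        o=minimize(F,x0,method='Nelder-Mead',options=dict(initial_simplex=[x0,x0+[.008,0],x0+[0,.008]]))
        print(n,round(zt,4),o.x.round(4),round(o.fun,1))
    # tray, caddy
    s=np.isfinite(W[...,2])&(W[...,2]>0.038)&(W[...,2]<0.052)&(g<110)&(W[...,0]>.4)&(W[...,0]<.7)&(W[...,1]>-.02)&(W[...,1]<.25)
    print('caddy',cv2.minAreaRect(W[s][:,:2].astype('float32')))
    s=np.isfinite(W[...,2])&(W[...,2]>0.009)&(W[...,2]<0.02)&(W[...,0]>.4)&(W[...,0]<.75)&(W[...,1]>-.35)&(W[...,1]<-.05)
    print('tray',s.sum(),cv2.minAreaRect(W[s][:,:2].astype('float32')),W[200:201,280][0])
E
```

```text
scene top z [0.54036838 0.14484562 0.17693463] 0.001774800466898226
scene side [0.53720621 0.14136286] 61 0.0007079354547705524
scene 0.172 [0.5369 0.14  ] 312.0
scene 0.174 [0.5367 0.1403] 316.4
scene 0.176 [0.5394 0.1421] 314.0
scene 0.178 [0.5407 0.1429] 315.6
scene 0.18 [0.5419 0.144 ] 316.8
scene 0.182 [0.5431 0.145 ] 318.2
scene 0.184 [0.5442 0.1459] 319.3
caddy ((0.5812069773674011, 0.1236376017332077), (0.08961303532123566, 0.21446499228477478), 43.179466247558594)
tray 234 ((0.5497649312019348, -0.1840432584285736), (0.18294772505760193, 0.15668095648288727), 3.057849168777466) [ 0.60556715 -0.19008204  0.00218568]
side top z [0.54117086 0.14524382 0.17885091] 0.002151742252154192
side side [0.53835916 0.14245002] 54 0.0014776427878548483
side 0.172 [0.5417 0.1465] 292.4
side 0.174 [0.5444 0.1472] 292.6
side 0.176 [0.5388 0.1428] 295.6
side 0.178 [0.5416 0.1434] 295.8
side 0.18 [0.5348 0.1401] 297.9
side 0.182 [0.5388 0.1396] 297.9
side 0.184 [0.5303 0.1317] 301.0
caddy ((0.545691967010498, 0.09151243418455124), (0.09453926980495453, 0.19457027316093445), 20.228185653686523)
tray 410 ((0.5853036046028137, -0.18639710545539856), (0.260637104511261, 0.266902357339859), 0.2850547730922699) [0.49201708 0.14394359 0.08168216]
```

Emit:
{"method": "move_arm", "body": {
  "increments": [
    [[1,0.25,-0.03,-0.1,0,0,0],[1,0.5,-0.05,-0.2,0,0,0],[1,0.75,-0.08,-0.3,0,0,0],[1,0.9,-0.1,-0.4,0,0,0],[1,0.9,-0.1,-0.4,0,0,0]]
  ]
}}

```text
time: 0.52
tool_pos: [0.5396, 0.0924, 0.4466]
ee_rot: [3.138, -0.001, 1.575]
wrist_force: [-1.1, 0.8, -0.0]
width: 0.0942
```

Emit:
{"method": "move_arm", "body": {
  "increments": [
    [[1,0.25,0,0,0,0,0],[1,0.5,0,0,0,0,0],[1,0.5,0,0,0,0,0],[1,0.5,0,0,0,0,0],[1,0.5,0,0,0,0,0],[1,0.5,0,0,0,0,0]]
  ]
}}

```text
time: 1.02
tool_pos: [0.5402, 0.1388, 0.4442]
ee_rot: [-3.141, 0.001, 1.569]
wrist_force: [0.0, -0.2, 0.3]
width: 0.0942
```

```bash
python3 - <<'E'
from h import *
p=robot.camera_params('wrist');o=robot.get_obs()
im,d=robot.snapshot('wrist');save('w1',im)
print(p,o['tool_pos'],o['ee_rot'],o['wrist_force'],-np.array(p['R']).T@p['t'],o['joint_positions'])
np.savez('w1.npz',im=im,d=d,**{k:np.array(p[k]) for k in('mtx','R','t')})
E
```

```text
{'mtx': array([[309.70691629,   0.        , 317.59277355],
       [  0.        , 309.70691629, 200.13613378],
       [  0.        ,   0.        ,   1.        ]]), 'R': array([[ 9.99998432e-01, -1.68424941e-03, -5.46579694e-04],
       [-1.49826841e-03, -9.69329749e-01,  2.45759219e-01],
       [-9.43735777e-04, -2.45758015e-01, -9.69330752e-01]]), 't': array([-0.54075679,  0.10056722,  0.46301059])} [0.54018238 0.13880424 0.44419533] [-3.14092362e+00  7.98805833e-04  1.56927751e+00] [ 0.0020328  -0.20476832  0.30393035] [0.54134358 0.21036059 0.42379951] [ 1.50046958e-01  1.00727432e-01  1.27849532e+00 -7.01573082e-04
  1.76315182e+00  1.51432191e-01]
```

View pics/w1.png

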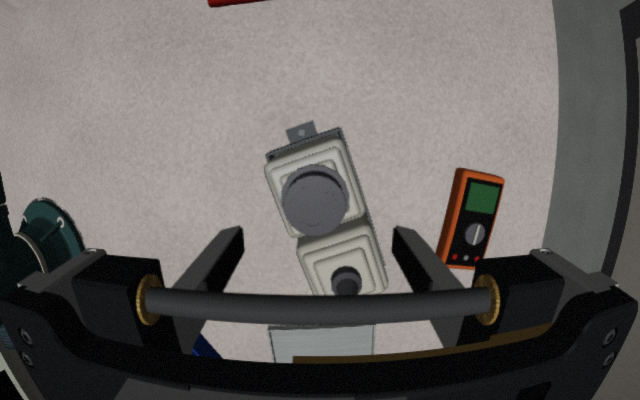

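```bash
cat >> h.py <<'E'
def proj(X,z):
    K=z['mtx'];C=np.atleast_2d(X)@z['R'].T+z['t']
    rr=np.hypot(C[:,0],C[:,1]);th=np.arctan2(rr,C[:,2]);s=K[0,0]*th/np.maximum(rr,1e-9)
    return np.c_[C[:,0]*s+K[0,2],C[:,1]*s+K[1,2]]
def ray(u,v,z,h):
    K=z['mtx'];dx,dy=u-K[0,2],v-K[1,2];r=np.hypot(dx,dy);th=r/K[0,0];s=np.sin(th)/max(r,1e-9)
    d=np.array([dx*s,dy*s,np.cos(th)])@z['R'];c=-z['R'].T@z['t']
    return c+d*(h-c[2])/d[2]
def circ(x,y,h,r,n=90):
    a=np.linspace(0,2*np.pi,n);return np.c_[x+r*np.cos(a),y+r*np.sin(a),np.full(n,h)]
E
python3 - <<'E'
from h import *
z=np.load('w1.npz');im=z['im']
a=im[120:270,250:400]
b=cv2.resize(a,None,fx=4,fy=4,interpolation=cv2.INTER_CUBIC)
for x,y,h,r,c in((.5385,.1425,.177,.026,(255,0,0)),(.5385,.1425,.1515,.031,(0,255,0))):
    q=proj(circ(x,y,h,r),z);cv2.polylines(b,[((q-[250,120]+.5)*4).astype(np.int32)],1,c,1)
save('w1c',b)
d=z['d'];print(d[201,314],d[185,310],d[160,330])
print(ray(314,201,z,.177))
E
```

```text
0.25581 0.25086173 0.2930913
[0.53814622 0.14705996 0.177     ]
```

View pics/w1c.png

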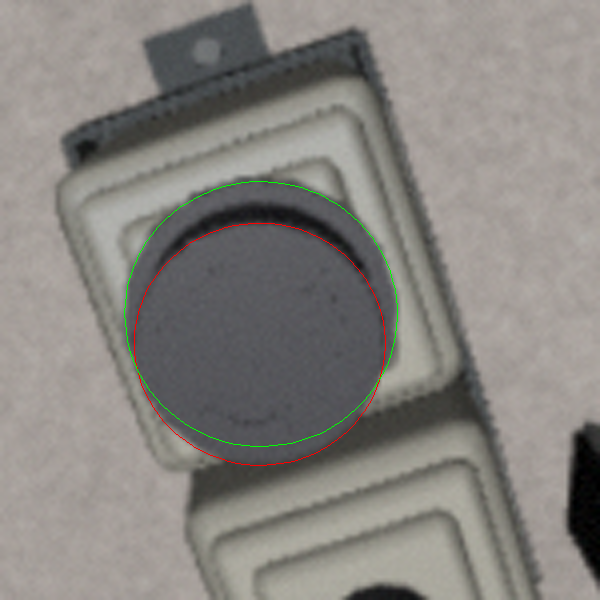

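```bash
python3 - <<'E'
from h import *
from scipy.optimize import minimize
z=np.load('w1.npz');im=z['im']
a=im[155:245,270:360];b=cv2.resize(a,None,fx=7,fy=7,interpolation=cv2.INTER_CUBIC);b=np.clip((b.astype(float)-30)*1.6,0,255).astype('uint8')
g=im.mean(-1)
soft=np.clip((135-g)/(135-90),0,1)
def mask(p):
    M=np.zeros((400,640),'uint8')
    hs=[np.vstack([proj(circ(p[0],p[1],p[2]-.0305,.031),z),proj(circ(p[0],p[1],p[2]-.0255,.031),z)]),np.vstack([proj(circ(p[0],p[1],p[2],.026),z),proj(circ(p[0],p[1],p[2]-.0305,.026),z)])]
    for h in hs: cv2.fillPoly(M,[(cv2.convexHull(h.astype('float32'))*16).astype(np.int32)],255,shift=4,lineType=cv2.LINE_AA)
    return M/255.
roi=np.zeros((400,640),bool);roi[155:222,275:352]=1
x0=np.array([.5385,.1425])
for zt in (.174,.176,.178,.180):
    o=minimize(lambda p:np.abs(mask([*p,zt])-soft)[roi].sum(),x0,method='Nelder-Mead',options=dict(initial_simplex=[x0,x0+[.006,0],x0+[0,.006]]))
    print(zt,o.x.round(4),o.fun)
p=[*o.x,zt]
for x,y,h,r,c in((p[0],p[1],zt,.026,(255,0,0)),(p[0],p[1],zt-.0255,.031,(0,255,0))):
    q=proj(circ(x,y,h,r),z);cv2.polylines(b,[((q-[270,155]+.5)*7).astype(np.int32)],1,c,1)
save('w1d',b)
E
```

```text
0.174 [0.5385 0.1418] 369.33986928104576
0.176 [0.5385 0.1422] 387.9276688453159
0.178 [0.5384 0.1421] 402.73812636165576
0.18 [0.5383 0.1424] 421.87494553376905
```

View pics/w1d.png

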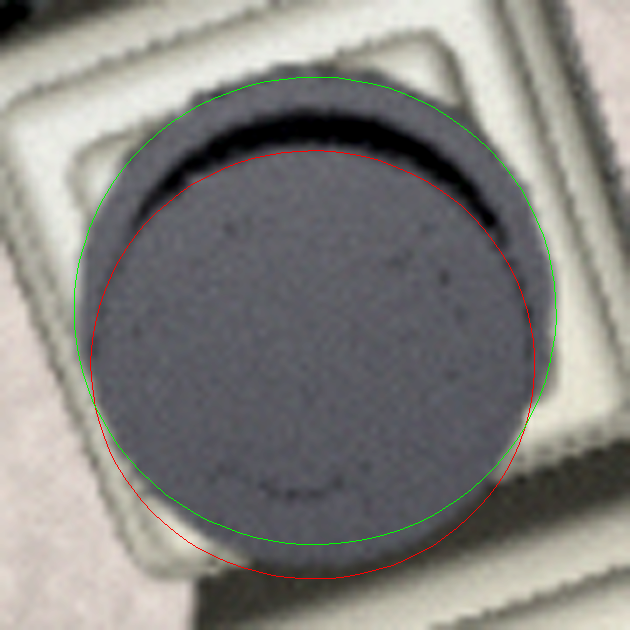

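Emit:
{"method": "move_arm", "body": {
  "increments": [
    [[1,0.044,-0.014,0.15,0,0,0],[1,0.044,-0.014,0.35,0,0,0],[1,0.044,-0.014,0.55,0,0,0],[1,0.044,-0.014,0.7,0,0,0],[1,0.044,-0.014,0.7,0,0,0],[1,0.044,-0.014,0.7,0,0,0],[1,0.044,-0.014,0.7,0,0,0]]
  ]
}}

```text
time: 1.65
tool_pos: [0.5389, 0.1439, 0.3759]
ee_rot: [3.14, -0.0, 1.57]
wrist_force: [0.2, -0.7, 0.7]
width: 0.0939
```

```bash
python3 - <<'E'
from h import *
p=robot.camera_params('wrist');o=robot.get_obs()
im,d=robot.snapshot('wrist');save('w2',im)
for k in('tool_pos','ee_rot','wrist_force','wrist_torque'):print(k,o[k].round(4))
np.savez('w2.npz',im=im,d=d,**{k:np.array(p[k]) for k in('mtx','R','t')})
E
```

```text
tool_pos [0.5389 0.1439 0.3759]
ee_rot [ 3.1397e+00 -2.0000e-04  1.5700e+00]
wrist_force [ 0.1574 -0.7498  0.7237]
wrist_torque [-0.0192 -0.0459  0.0221]
```

View pics/w2.png

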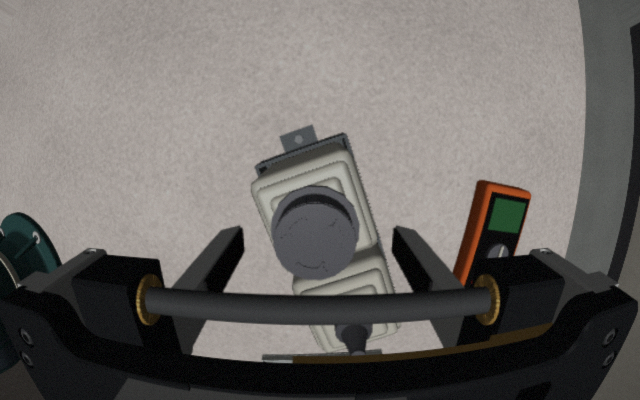

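```bash
python3 - <<'E'
from h import *
z=np.load('w2.npz');im=z['im']
a=im[170:300,230:410];b=cv2.resize(a,None,fx=4.4,fy=4.4,interpolation=cv2.INTER_CUBIC);b=np.clip((b.astype(float)-20)*1.7,0,255).astype('uint8')
g=im.mean(-1)
for h in(.175,):
  for y in (.143,.144,.145):
    q=proj(circ(.5383,y,h,.026),z);cv2.polylines(b,[((q-[230,170]+.5)*4.4).astype(np.int32)],1,(255,int((y-.143)*120000),0),1)
save('w2c',b)
for v in(225,230,235,240): print(v,g[v,236:250].astype(int),g[v,388:400].astype(int),g[v,266:280].astype(int),g[v,350:364].astype(int))
c=-z['R'].T@z['t'];print(c)
E
```

```text
225 [140 132 118 113 139 156 160 160 165 163 164 166 165 160] [164 167 164 160 161 160 159 148 120 119 130 136] [133 141 136 133 133 106  91  86  86  84  72  63  76  86] [ 79  65  77  85  85  86  87  85  90 126 157 166 159 153]
230 [ 53  39  26  17   6  12  63 123 159 159 162 164 165 165] [151 155 158 160 128  75  17  14  14  29  49  52] [129 130 140 134 119 100  90  87  84  84  86  86  89  88] [ 85  84  82  84  74  76  87  86  93 144 167 168 169 159]
235 [ 10   6   8   6   1   6  30  88 153 163 163 166 167 163] [156 159 160 154 103  49  15   1   6  11   6   0] [168 162 138 117 131 110  91  82  80  83  86  84  88  90] [ 87  86  88  83  76  72  82  87 107 150 169 168 168 166]
240 [  8   3   4   6   5   5  11  56 141 161 164 164 160 167] [165 165 163 159  74  22   2   3   3   9   6   3] [168 164 163 156 131 113 122 100  84  84  83  87  84  88] [ 84  82  86  85  82  79  76  93 127 155 163 168 167 169]
[0.54005339 0.21548619 0.35561709]
```

View pics/w2c.png

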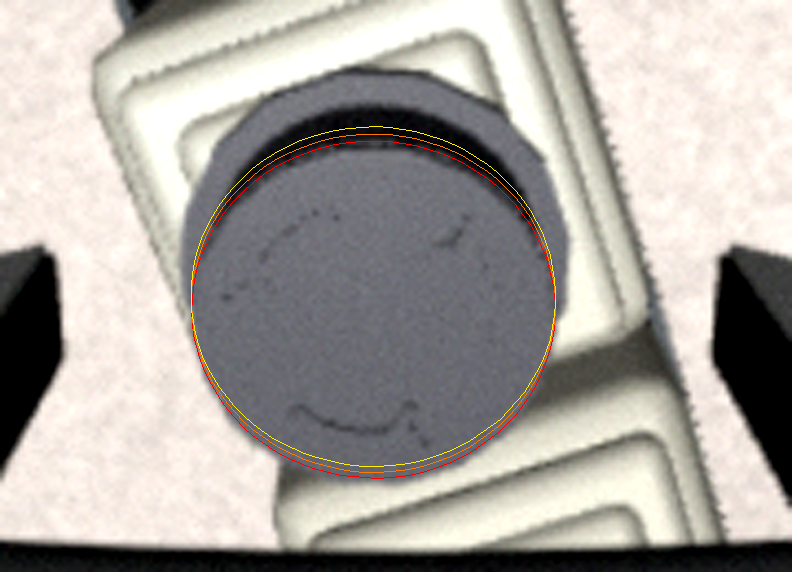

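Emit:
{"method": "move_arm", "body": {
  "increments": [
    [[1,-0.008,-0.017,0.02,0,0,0],[1,-0.008,-0.017,0.1,0,0,0],[1,-0.008,-0.017,0.2,0,0,0],[1,-0.008,-0.017,0.2,0,0,0],[0.62,-0.008,-0.017,0.2,0,0,0],[0.62,-0.008,-0.017,0.2,0,0,0],[0.62,-0.008,-0.017,0.2,0,0,0],[0.62,-0.008,-0.017,0.2,0,0,0]]
  ]
}}

```text
time: 2.37
tool_pos: [0.537, 0.1436, 0.3551]
ee_rot: [3.141, -0.0, 1.571]
wrist_force: [0.4, 0.9, 0.5]
width: 0.0708
```

```bash
python3 - <<'E'
from h import *
p=robot.camera_params('wrist');o=robot.get_obs()
im,d=robot.snapshot('wrist')
for k in('tool_pos','ee_rot','wrist_force','wrist_torque','width'):print(k,np.round(o[k],4))
a=im[170:300,230:410];b=cv2.resize(a,None,fx=4.4,fy=4.4,interpolation=cv2.INTER_CUBIC);b=np.clip((b.astype(float)-0)*1.7,0,255).astype('uint8');save('w3c',b)
im,d=robot.snapshot('side');save('s3',cv2.resize(im[140:250,240:380],None,fx=5,fy=5))
E
```

```text
tool_pos [0.537  0.1436 0.3551]
ee_rot [ 3.1408e+00 -1.0000e-04  1.5709e+00]
wrist_force [0.3958 0.9122 0.5429]
wrist_torque [0.0127 0.008  0.0193]
width 0.0708
```

View pics/w3c.png

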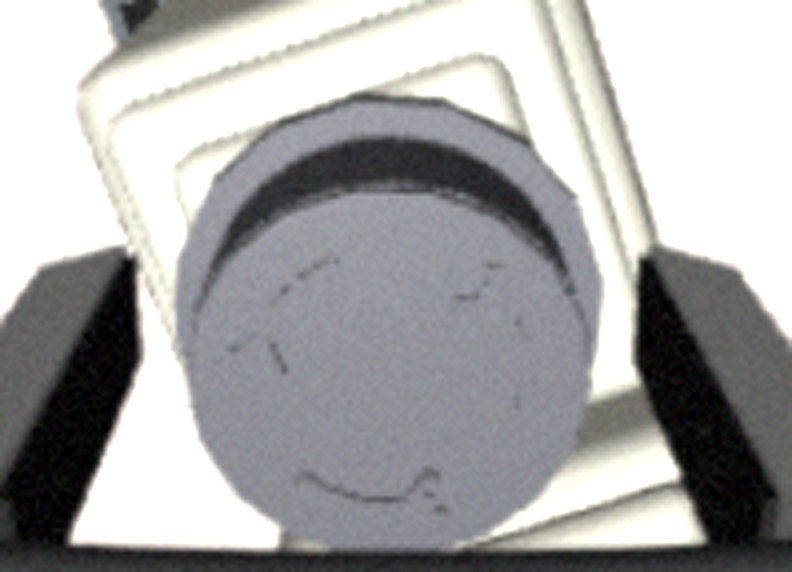

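View pics/s3.png

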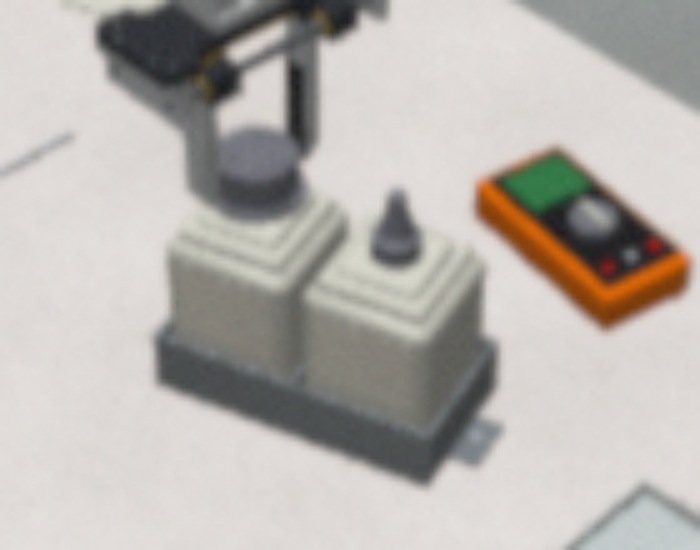

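Emit:
{"method": "move_arm", "body": {
  "increments": [
    [[0.61,0,0,0,0,0,0],[0.61,0,0,0,0,0,0],[0.61,0,0,0,0,0,0]]
  ]
}}

```text
time: 2.72
tool_pos: [0.5369, 0.1436, 0.3548]
ee_rot: [3.141, -0.0, 1.571]
wrist_force: [-0.2, -0.1, -0.6]
width: 0.0575
```

Emit:
{"method": "move_arm", "body": {
  "increments": [
    [[0.61,0,0,0.01,0,0,0],[0.61,0,0,0.02,0,0,0],[0.61,0,0,0.02,0,0,0],[0.61,0,0,0.02,0,0,0]]
  ]
}}

```text
time: 3.05
tool_pos: [0.5369, 0.1436, 0.3525]
ee_rot: [-3.141, 0.0, 1.571]
wrist_force: [-0.4, -1.0, 0.1]
width: 0.0578
```

Emit:
{"method": "move_arm", "body": {
  "increments": [
    [[0.61,0,0,0.01,0,0,0],[0.61,0,0,0.01,0,0,0],[0.61,0,0,0.01,0,0,0]]
  ]
}}

```text
time: 3.3
tool_pos: [0.5369, 0.1436, 0.3516]
ee_rot: [-3.142, 0.0, 1.571]
wrist_force: [-0.2, 0.6, -0.1]
width: 0.0572
```

Emit:
{"method": "move_arm", "body": {
  "increments": [
    [[0.61,0,0,0.01,0,0,0],[0.61,0,0,0.01,0,0,0],[0.61,0,0,0.01,0,0,0]]
  ]
}}

```text
time: 3.55
tool_pos: [0.5369, 0.1436, 0.3508]
ee_rot: [3.141, -0.0, 1.571]
wrist_force: [-0.5, 0.7, -0.2]
width: 0.057
```

Emit:
{"method": "move_arm", "body": {
  "increments": [
    [[0.61,0,0,0.01,0,0,0],[0.61,0,0,0.01,0,0,0],[0.61,0,0,0.01,0,0,0]]
  ]
}}

```text
time: 3.8
tool_pos: [0.5369, 0.1436, 0.3499]
ee_rot: [3.141, -0.0, 1.571]
wrist_force: [-0.4, 0.7, 1.3]
width: 0.0572
```

Emit:
{"method": "move_arm", "body": {
  "increments": [
    [[0.61,0,0,0.01,0,0,0],[0.61,0,0,0.01,0,0,0],[0.61,0,0,0.01,0,0,0]]
  ]
}}

```text
time: 4.05
tool_pos: [0.537, 0.1436, 0.3487]
ee_rot: [3.141, -0.0, 1.571]
wrist_force: [0.2, 0.4, 1.3]
width: 0.0575
```

Emit:
{"method": "move_arm", "body": {
  "increments": [
    [[0.61,0,0,0.01,0,0,0],[0.61,0,0,0.01,0,0,0],[0.61,0,0,0.01,0,0,0]]
  ]
}}

```text
time: 4.3
tool_pos: [0.5369, 0.1436, 0.3485]
ee_rot: [3.141, -0.0, 1.571]
wrist_force: [-0.8, -0.1, 5.2]
width: 0.0574
```

Emit:
{"method": "move_arm", "body": {
  "increments": [
    [[0.61,0,0,0.005,0,0,0],[0.61,0,0,0.005,0,0,0],[0.61,0,0,0.005,0,0,0]]
  ]
}}

```text
time: 4.55
tool_pos: [0.5368, 0.1436, 0.3485]
ee_rot: [3.14, -0.0, 1.571]
wrist_force: [-1.2, -0.2, 7.5]
width: 0.057
```

```bash
cat > st.py <<'E'
from h import *
o=robot.get_obs()
for k in('time','tool_pos','ee_rot','wrist_force','wrist_torque','width','joint_positions'):print(k,np.round(o[k],4))
E
python3 st.py; python3 st.py|grep force
```

```text
time 4.55
tool_pos [0.5368 0.1436 0.3485]
ee_rot [ 3.1403e+00 -2.0000e-04  1.5708e+00]
wrist_force [-1.185  -0.2083  7.4819]
wrist_torque [-0.0288  0.3742  0.0362]
width 0.057
joint_positions [ 1.5940e-01  1.1700e-01  1.4496e+00 -1.0000e-04  1.5737e+00  1.5930e-01]
wrist_force [-1.185  -0.2083  7.4819]
```

Emit:
{"method": "move_arm", "body": {
  "increments": [
    [[0.5,0,0,0,0,0,0],[0.45,0,0,0,0,0,0],[0.4,0,0,0,0,0,0],[0.4,0,0,0,0,0,0],[0.4,0,0,0,0,0,0]]
  ]
}}

```text
time: 4.97
tool_pos: [0.537, 0.1436, 0.3485]
ee_rot: [3.14, -0.0, 1.571]
wrist_force: [-1.0, -0.3, 6.7]
width: 0.0523
```

```bash
python3 st.py
```

```text
time 4.9667
tool_pos [0.537  0.1436 0.3485]
ee_rot [ 3.1396e+00 -4.0000e-04  1.5709e+00]
wrist_force [-1.0165 -0.289   6.7385]
wrist_torque [-0.0435  0.307   0.0316]
width 0.0523
joint_positions [0.1594 0.1171 1.4495 0.     1.5731 0.1593]
```

Emit:
{"method": "move_arm", "body": {
  "increments": [
    [[0.4,0,0,0.005,0,0,0],[0.4,0,0,0.01,0,0,0],[0.4,0,0,0.01,0,0,0]]
  ]
}}

```text
time: 5.22
tool_pos: [0.5369, 0.1436, 0.3485]
ee_rot: [3.139, -0.0, 1.571]
wrist_force: [-1.8, -0.1, 9.6]
width: 0.0517
```

Emit:
{"method": "move_arm", "body": {
  "increments": [
    [[0.4,0,0,0.005,0,0,0],[0.4,0,0,0.01,0,0,0],[0.4,0,0,0.01,0,0,0]]
  ]
}}

```text
time: 5.47
tool_pos: [0.5368, 0.1436, 0.3484]
ee_rot: [3.138, -0.0, 1.571]
wrist_force: [-3.6, -0.5, 12.3]
width: 0.052
```

```bash
python3 st.py
```

```text
time 5.4667
tool_pos [0.5368 0.1436 0.3484]
ee_rot [ 3.1384e+00 -5.0000e-04  1.5709e+00]
wrist_force [-3.6245 -0.5342 12.326 ]
wrist_torque [-0.1296  0.7342 -0.0268]
width 0.052
joint_positions [ 0.1594  0.1163  1.4506 -0.      1.5715  0.1593]
```

Emit:
{"method": "move_arm", "body": {
  "increments": [
    [[0.4,0,-0.003,0.004,0,0,0],[0.4,0,-0.005,0.008,0,0,0],[0.4,0,-0.005,0.008,0,0,0]]
  ]
}}

```text
time: 5.72
tool_pos: [0.5365, 0.1436, 0.3482]
ee_rot: [3.137, -0.001, 1.571]
wrist_force: [-3.6, 0.0, 14.1]
width: 0.0522
```

```bash
python3 st.py
```

```text
time 5.7167
tool_pos [0.5365 0.1436 0.3482]
ee_rot [ 3.1368e+00 -6.0000e-04  1.5709e+00]
wrist_force [-3.5981  0.0366 14.0856]
wrist_torque [-0.1577  0.6691  0.0644]
width 0.0522
joint_positions [ 1.5950e-01  1.1520e-01  1.4522e+00 -2.0000e-04  1.5694e+00  1.5950e-01]
```

Emit:
{"method": "move_arm", "body": {
  "increments": [
    [[0.4,0,0,0.004,0.0015,0,0],[0.4,0,0,0.008,0.003,0,0],[0.4,0,0,0.008,0.003,0,0]]
  ]
}}

```text
time: 5.97
tool_pos: [0.5369, 0.1436, 0.3479]
ee_rot: [3.139, -0.001, 1.571]
wrist_force: [-1.9, 0.0, 14.8]
width: 0.0523
```

```bash
python3 st.py
```

```text
time 5.9667
tool_pos [0.5369 0.1436 0.3479]
ee_rot [ 3.1392e+00 -8.0000e-04  1.5707e+00]
wrist_force [-1.9357e+00  1.6000e-03  1.4810e+01]
wrist_torque [-0.193   0.4131 -0.0487]
width 0.0523
joint_positions [1.5920e-01 1.1700e-01 1.4508e+00 4.0000e-04 1.5713e+00 1.5930e-01]
```

Emit:
{"method": "move_arm", "body": {
  "increments": [
    [[0.4,0,0,0.005,0.0005,0,0],[0.4,0,0,0.01,0.001,0,0],[0.4,0,0,0.01,0.001,0,0]]
  ]
}}

```text
time: 6.22
tool_pos: [0.537, 0.1436, 0.3473]
ee_rot: [3.14, -0.001, 1.571]
wrist_force: [-1.9, -1.0, 15.4]
width: 0.0518
```

Emit:
{"method": "move_arm", "body": {
  "increments": [
    [[0.4,0,0,0.005,0.0005,0,0],[0.4,0,0,0.01,0.001,0,0],[0.4,0,0,0.01,0.001,0,0]]
  ]
}}

```text
time: 6.47
tool_pos: [0.5371, 0.1436, 0.3467]
ee_rot: [3.14, -0.001, 1.571]
wrist_force: [-2.3, -0.3, 15.7]
width: 0.052
```

```bash
python3 st.py
```

```text
time 6.4667
tool_pos [0.5371 0.1436 0.3467]
ee_rot [ 3.1405e+00 -8.0000e-04  1.5707e+00]
wrist_force [-2.3223 -0.2514 15.6794]
wrist_torque [-0.132   0.28   -0.0391]
width 0.052
joint_positions [1.5900e-01 1.1840e-01 1.4516e+00 6.0000e-04 1.5703e+00 1.5910e-01]
```

Emit:
{"method": "move_arm", "body": {
  "increments": [
    [[0.4,0,0,0.005,0,0,0],[0.4,0,0,0.01,0,0,0],[0.4,0,0,0.01,0,0,0]]
  ]
}}

```text
time: 6.72
tool_pos: [0.5371, 0.1435, 0.3461]
ee_rot: [3.14, -0.001, 1.571]
wrist_force: [-1.9, 0.5, 17.9]
width: 0.0523
```

Emit:
{"method": "move_arm", "body": {
  "increments": [
    [[0.4,0,0,0.005,0,0,0],[0.4,0,0,0.01,0,0,0],[0.4,0,0,0.01,0,0,0]]
  ]
}}

```text
time: 6.97
tool_pos: [0.5371, 0.1436, 0.3454]
ee_rot: [3.14, -0.001, 1.571]
wrist_force: [-2.9, -1.2, 18.5]
width: 0.0522
```

Emit:
{"method": "move_arm", "body": {
  "increments": [
    [[0.4,0,0,0.005,0,0,0],[0.4,0,0,0.01,0,0,0],[0.4,0,0,0.01,0,0,0]]
  ]
}}

```text
time: 7.22
tool_pos: [0.537, 0.1435, 0.3448]
ee_rot: [3.14, -0.001, 1.571]
wrist_force: [-3.1, 0.0, 20.1]
width: 0.052
```

```bash
python3 st.py
```

```text
time 7.2167
tool_pos [0.537  0.1435 0.3448]
ee_rot [ 3.1397e+00 -9.0000e-04  1.5707e+00]
wrist_force [-3.12850e+00  1.40000e-03  2.01228e+01]
wrist_torque [-0.2898  0.5489  0.009 ]
width 0.052
joint_positions [1.5900e-01 1.1870e-01 1.4551e+00 6.0000e-04 1.5657e+00 1.5910e-01]
```

Emit:
{"method": "move_arm", "body": {
  "increments": [
    [[0.4,0,0,0.004,0.001,0,0],[0.4,0,0,0.008,0.0015,0,0],[0.4,0,0,0.008,0.0015,0,0]]
  ]
}}

```text
time: 7.47
tool_pos: [0.5372, 0.1435, 0.3444]
ee_rot: [3.141, -0.001, 1.571]
wrist_force: [-2.5, -1.5, 21.0]
width: 0.0522
```

Emit:
{"method": "move_arm", "body": {
  "increments": [
    [[0.4,0,0,0,0,0,0]]
  ]
}}

```text
time: 7.55
tool_pos: [0.5372, 0.1435, 0.3445]
ee_rot: [3.141, -0.001, 1.571]
wrist_force: [-3.3, -1.3, 19.1]
width: 0.0521
```

Emit:
{"method": "move_arm", "body": {
  "increments": [
    [[0.4,0,0,0,0,0,0]]
  ]
}}

```text
time: 7.63
tool_pos: [0.5372, 0.1435, 0.3445]
ee_rot: [3.141, -0.001, 1.571]
wrist_force: [-2.6, -0.6, 19.6]
width: 0.0521
```

Emit:
{"method": "move_arm", "body": {
  "increments": [
    [[0.4,0,0,0,0,0,0]]
  ]
}}

```text
time: 7.72
tool_pos: [0.5372, 0.1435, 0.3445]
ee_rot: [3.141, -0.001, 1.571]
wrist_force: [-2.3, -1.7, 20.0]
width: 0.0519
```

Emit:
{"method": "move_arm", "body": {
  "increments": [
    [[0.4,0,0,0.005,0,0,0],[0.4,0,0,0.009,0.001,0,0],[0.4,0,0,0.009,0.001,0,0]]
  ]
}}

```text
time: 7.97
tool_pos: [0.5374, 0.1435, 0.3439]
ee_rot: [3.141, -0.001, 1.571]
wrist_force: [-2.1, -0.8, 21.3]
width: 0.052
```

Emit:
{"method": "move_arm", "body": {
  "increments": [
    [[0.4,0,0,0,0,0,0]]
  ]
}}

```text
time: 8.05
tool_pos: [0.5373, 0.1435, 0.3439]
ee_rot: [3.141, -0.001, 1.571]
wrist_force: [-1.4, -1.6, 19.7]
width: 0.052
```

Emit:
{"method": "move_arm", "body": {
  "increments": [
    [[0.4,0,0,0,0,0,0]]
  ]
}}

```text
time: 8.13
tool_pos: [0.5373, 0.1435, 0.344]
ee_rot: [3.141, -0.001, 1.571]
wrist_force: [-1.9, -1.2, 20.6]
width: 0.0522
```

```bash
python3 st.py
```

```text
time 8.1333
tool_pos [0.5373 0.1435 0.344 ]
ee_rot [ 3.1413e+00 -1.1000e-03  1.5707e+00]
wrist_force [-1.911  -1.1956 20.624 ]
wrist_torque [-0.2875  0.3947  0.0155]
width 0.0522
joint_positions [1.5880e-01 1.2030e-01 1.4550e+00 1.0000e-03 1.5659e+00 1.5890e-01]
```

Emit:
{"method": "move_arm", "body": {
  "increments": [
    [[0.4,0,0,0.005,0,0,0],[0.4,0,0,0.005,0,0,0]]
  ]
}}

```text
time: 8.3
tool_pos: [0.5373, 0.1436, 0.3438]
ee_rot: [3.141, -0.001, 1.571]
wrist_force: [-2.5, -0.9, 21.7]
width: 0.0521
```

Emit:
{"method": "move_arm", "body": {
  "increments": [
    [[0.4,0,0,0,0,0,-0.02],[0.4,0,0,0,0,0,-0.04]]
  ]
}}

```text
time: 8.47
tool_pos: [0.5373, 0.1435, 0.3438]
ee_rot: [3.141, -0.001, 1.635]
wrist_force: [-2.2, -1.3, 21.6]
width: 0.0522
```

```bash
python3 st.py
```

```text
time 8.4667
tool_pos [0.5373 0.1435 0.3438]
ee_rot [ 3.1410e+00 -1.3000e-03  1.6345e+00]
wrist_force [-2.2079 -1.2783 21.6208]
wrist_torque [-0.2264  0.4799 -0.1611]
width 0.0522
joint_positions [1.5870e-01 1.2020e-01 1.4555e+00 1.2000e-03 1.5652e+00 9.5000e-02]
```

Emit:
{"method": "move_arm", "body": {
  "increments": [
    [[0.4,0,0,0,0,0,-0.03],[0.4,0,0,0,0,0,-0.06]]
  ]
}}

```text
time: 8.63
tool_pos: [0.5373, 0.1436, 0.3438]
ee_rot: [3.141, -0.001, 1.73]
wrist_force: [-2.1, -0.2, 22.0]
width: 0.0522
```

```bash
python3 st.py|egrep 'pos |rot|force|torque'
```

```text
tool_pos [0.5373 0.1436 0.3438]
ee_rot [ 3.1408e+00 -1.3000e-03  1.7296e+00]
wrist_force [-2.0722 -0.1631 22.0366]
wrist_torque [-0.1232  0.4397 -0.1701]
```

Emit:
{"method": "move_arm", "body": {
  "increments": [
    [[0.4,0,0,0,0,0,-0.03],[0.4,0,0,0,0,0,-0.06]]
  ]
}}

```text
time: 8.8
tool_pos: [0.5374, 0.1436, 0.3438]
ee_rot: [3.14, -0.001, 1.824]
wrist_force: [-1.7, -1.1, 21.8]
width: 0.0523
```

```bash
python3 st.py|egrep 'pos |rot|force|torque'
```

```text
tool_pos [0.5374 0.1436 0.3438]
ee_rot [ 3.1405e+00 -1.3000e-03  1.8240e+00]
wrist_force [-1.7232 -1.0942 21.8047]
wrist_torque [-0.1675  0.4168 -0.1134]
```

Emit:
{"method": "move_arm", "body": {
  "increments": [
    [[0.4,0,0,0,0,0,-0.03],[0.4,0,0,0,0,0,-0.06]]
  ]
}}

```text
time: 8.97
tool_pos: [0.5374, 0.1436, 0.3438]
ee_rot: [3.14, -0.001, 1.918]
wrist_force: [-1.4, -1.2, 21.2]
width: 0.0521
```

Emit:
{"method": "move_arm", "body": {
  "increments": [
    [[0.4,0,0,0,0,0,-0.03],[0.4,0,0,0,0,0,-0.06]]
  ]
}}

```text
time: 9.13
tool_pos: [0.5374, 0.1436, 0.3438]
ee_rot: [3.14, -0.001, 2.012]
wrist_force: [-2.6, -1.3, 22.0]
width: 0.052
```

```bash
python3 st.py|egrep 'pos |rot|force|torque'
```

```text
tool_pos [0.5374 0.1436 0.3438]
ee_rot [ 3.1402e+00 -1.1000e-03  2.0124e+00]
wrist_force [-2.5779 -1.2755 21.9527]
wrist_torque [-0.166   0.3661 -0.1894]
```

Emit:
{"method": "move_arm", "body": {
  "increments": [
    [[0.4,0,0,0,0,0,-0.03],[0.4,0,0,0,0,0,-0.06]]
  ]
}}

```text
time: 9.3
tool_pos: [0.5373, 0.1437, 0.3438]
ee_rot: [3.14, -0.001, 2.107]
wrist_force: [-2.8, 0.3, 22.7]
width: 0.052
```

Emit:
{"method": "move_arm", "body": {
  "increments": [
    [[0.4,0,0,0,0,0,-0.03],[0.4,0,0,0,0,0,-0.06]]
  ]
}}

```text
time: 9.47
tool_pos: [0.5372, 0.1438, 0.3438]
ee_rot: [3.14, -0.002, 2.201]
wrist_force: [-2.3, 0.1, 21.4]
width: 0.0518
```

```bash
python3 st.py|egrep 'pos |rot|force|torque'
```

```text
tool_pos [0.5372 0.1438 0.3438]
ee_rot [ 3.1402e+00 -1.6000e-03  2.2010e+00]
wrist_force [-2.3466  0.1457 21.4173]
wrist_torque [-0.0412  0.5407 -0.2   ]
```

Emit:
{"method": "move_arm", "body": {
  "increments": [
    [[0.4,0,0,0,0,0,-0.03],[0.4,0,0,0,0,0,-0.06],[0.4,0,0,0,0,0,-0.09]]
  ]
}}

```text
time: 9.72
tool_pos: [0.5371, 0.1439, 0.3438]
ee_rot: [3.14, -0.002, 2.342]
wrist_force: [-3.5, -0.2, 22.3]
width: 0.0521
```

Emit:
{"method": "move_arm", "body": {
  "increments": [
    [[0.4,0,0,0,0,0,-0.03],[0.4,0,0,0,0,0,-0.06],[0.4,0,0,0,0,0,-0.09]]
  ]
}}

```text
time: 9.97
tool_pos: [0.5369, 0.1439, 0.3438]
ee_rot: [3.141, -0.002, 2.484]
wrist_force: [-4.8, -0.8, 23.0]
width: 0.0519
```

```bash
python3 st.py|egrep 'pos |rot|force|torque'
```

```text
tool_pos [0.5369 0.1439 0.3438]
ee_rot [ 3.1405e+00 -2.4000e-03  2.4838e+00]
wrist_force [-4.7821 -0.7638 23.0104]
wrist_torque [-0.0034  0.7827 -0.2366]
```

Emit:
{"method": "move_arm", "body": {
  "increments": [
    [[0.4,0,0,0,0,0,-0.03],[0.4,0,0,0,0,0,-0.06],[0.4,0,0,0,0,0,-0.09],[0.4,0,0,0,0,0,-0.12],[0.4,0,0,0,0,0,-0.145],[0.4,0,0,0,0,0,-0.145]]
  ]
}}

```text
time: 10.47
tool_pos: [0.5366, 0.1438, 0.3438]
ee_rot: [3.141, -0.003, 2.711]
wrist_force: [-5.8, 0.5, 22.3]
width: 0.0519
```

```bash
python3 st.py;  python3 - <<'E'
from h import *
im,d=robot.snapshot('wrist');a=im[170:300,230:410];b=cv2.resize(a,None,fx=4.4,fy=4.4,interpolation=cv2.INTER_CUBIC);b=np.clip((b.astype(float)-0)*1.7,0,255).astype('uint8');save('w4c',b)
E
```

```text
time 10.4667
tool_pos [0.5366 0.1438 0.3438]
ee_rot [ 3.1410e+00 -3.0000e-03  2.7109e+00]
wrist_force [-5.829   0.4827 22.3105]
wrist_torque [-0.0795  1.0261 -0.0942]
width 0.0519
joint_positions [ 0.1592  0.1197  1.456   0.0022  1.5679 -0.9809]
```

View pics/w4c.png

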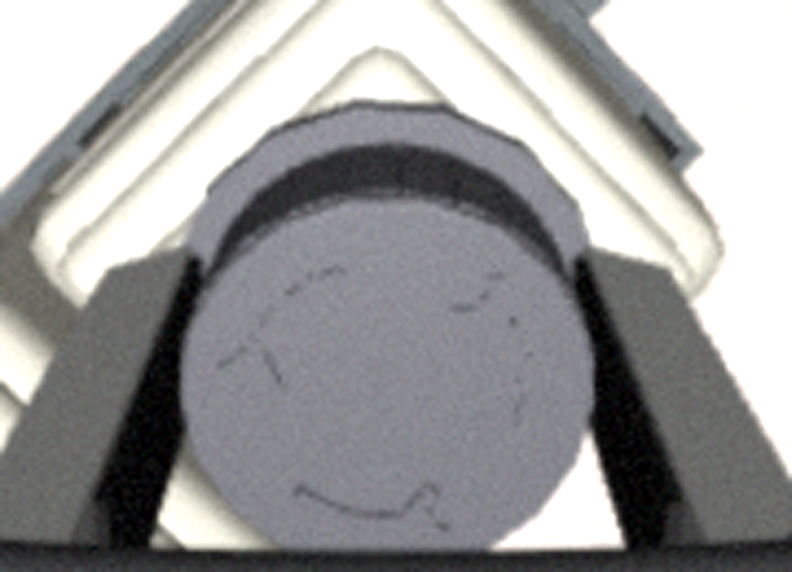

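Emit:
{"method": "move_arm", "body": {
  "increments": [
    [[0.4,0,0,-0.01,0,0,0],[0.4,0,0,-0.02,0,0,0],[0.4,0,0,-0.02,0,0,0]]
  ]
}}

```text
time: 10.77
tool_pos: [0.5367, 0.1438, 0.3446]
ee_rot: [3.141, -0.004, 2.71]
wrist_force: [-3.2, 0.7, 19.6]
width: 0.0519
```

```bash
python3 st.py
```

```text
time 10.7667
tool_pos [0.5367 0.1438 0.3446]
ee_rot [ 3.1413 -0.0037  2.7097]
wrist_force [-3.195   0.6817 19.5669]
wrist_torque [-0.0513  0.7755 -0.0152]
width 0.0519
joint_positions [ 0.1592  0.1199  1.4542  0.0023  1.5704 -0.9797]
```

Emit:
{"method": "move_arm", "body": {
  "increments": [
    [[0.4,0,0,-0.01,0,0,0],[0.4,0,0,-0.02,0,0,0],[0.4,0,0,-0.02,0,0,0]]
  ]
}}

```text
time: 11.02
tool_pos: [0.5368, 0.1439, 0.3458]
ee_rot: [-3.142, -0.004, 2.71]
wrist_force: [-2.9, 0.6, 18.4]
width: 0.0519
```

```bash
python3 st.py
```

```text
time 11.0167
tool_pos [0.5368 0.1439 0.3458]
ee_rot [-3.1416 -0.0042  2.7097]
wrist_force [-2.8715  0.557  18.4102]
wrist_torque [ 0.0106  0.5412 -0.0983]
width 0.0519
joint_positions [ 0.1592  0.1197  1.452   0.0023  1.5734 -0.9797]
```

Emit:
{"method": "move_arm", "body": {
  "increments": [
    [[0.4,0,0,-0.01,0,0,0],[0.4,0,0,-0.02,-0.001,-0.002,0],[0.4,0,0,-0.03,-0.001,-0.002,0],[0.4,0,0,-0.03,-0.001,-0.002,0]]
  ]
}}

```text
time: 11.35
tool_pos: [0.5366, 0.1439, 0.3475]
ee_rot: [3.141, -0.003, 2.71]
wrist_force: [-3.2, 0.8, 14.5]
width: 0.052
```

```bash
python3 st.py
```

```text
time 11.35
tool_pos [0.5366 0.1439 0.3475]
ee_rot [ 3.1412e+00 -3.1000e-03  2.7097e+00]
wrist_force [-3.2366  0.7676 14.4811]
wrist_torque [ 0.0803  0.4916 -0.1174]
width 0.052
joint_positions [ 0.1593  0.1181  1.4502  0.002   1.5756 -0.9796]
```

Emit:
{"method": "move_arm", "body": {
  "increments": [
    [[0.4,0,0,-0.01,0,0,0],[0.4,0,0,-0.02,-0.001,-0.002,0],[0.4,0,0,-0.03,-0.001,-0.002,0],[0.4,0,0,-0.03,-0.001,-0.002,0]]
  ]
}}

```text
time: 11.68
tool_pos: [0.5364, 0.1439, 0.3493]
ee_rot: [3.141, -0.002, 2.71]
wrist_force: [-2.0, 1.6, 11.1]
width: 0.0522
```

```bash
python3 st.py
```

```text
time 11.6833
tool_pos [0.5364 0.1439 0.3493]
ee_rot [ 3.1408e+00 -2.0000e-03  2.7098e+00]
wrist_force [-1.963   1.5807 11.1491]
wrist_torque [ 0.0967  0.5963 -0.1232]
width 0.0522
joint_positions [ 0.1595  0.1165  1.4484  0.0018  1.5778 -0.9794]
```

Emit:
{"method": "move_arm", "body": {
  "increments": [
    [[0.4,0,0,-0.01,0,0,0],[0.4,0,0,-0.02,-0.0005,-0.001,0],[0.4,0,0,-0.03,-0.0005,-0.001,0],[0.4,0,0,-0.03,-0.0005,-0.001,0]]
  ]
}}

```text
time: 12.02
tool_pos: [0.5363, 0.1439, 0.3505]
ee_rot: [3.141, -0.002, 2.71]
wrist_force: [-2.5, 1.1, 6.6]
width: 0.052
```

Emit:
{"method": "move_arm", "body": {
  "increments": [
    [[0.4,0,0,-0.01,0,0,0],[0.4,0,0,-0.02,-0.0005,-0.001,0],[0.4,0,0,-0.03,-0.0005,-0.001,0],[0.4,0,0,-0.03,-0.0005,-0.001,0]]
  ]
}}

```text
time: 12.35
tool_pos: [0.5365, 0.1435, 0.3515]
ee_rot: [-3.14, -0.002, 2.709]
wrist_force: [0.7, -0.4, 0.0]
width: 0.0524
```

```bash
python3 st.py
```

```text
time 12.35
tool_pos [0.5365 0.1435 0.3515]
ee_rot [-3.1404e+00 -2.1000e-03  2.7095e+00]
wrist_force [ 0.6999 -0.3822  0.0136]
wrist_torque [ 0.0073 -0.0224  0.0391]
width 0.0524
joint_positions [ 1.5920e-01  1.1610e-01  1.4446e+00  2.0000e-04  1.5834e+00 -9.7950e-01]
```

Emit:
{"method": "move_arm", "body": {
  "increments": [
    [[0.4,0,0,-0.015,0,0,0],[0.4,0,0,-0.03,0,0,0],[0.4,0,0,-0.04,0,0,0],[0.4,0,0,-0.04,0,0,0]]
  ]
}}

```text
time: 12.68
tool_pos: [0.5364, 0.1435, 0.3564]
ee_rot: [-3.141, -0.002, 2.71]
wrist_force: [-1.8, -0.9, -1.0]
width: 0.0519
```

Emit:
{"method": "move_arm", "body": {
  "increments": [
    [[0.4,0,0,-0.015,0,0,0],[0.4,0,0,-0.03,0,0,0],[0.4,0,0,-0.04,0,0,0],[0.4,0,0,-0.04,0,0,0]]
  ]
}}

```text
time: 13.02
tool_pos: [0.5366, 0.1437, 0.361]
ee_rot: [3.141, -0.0, 2.71]
wrist_force: [-0.0, 0.5, 0.6]
width: 0.0522
```

Emit:
{"method": "move_arm", "body": {
  "increments": [
    [[0.4,0,0,-0.015,0,0,0],[0.4,0,0,-0.03,0,0,0],[0.4,0,0,-0.04,0,0,0],[0.4,0,0,-0.04,0,0,0]]
  ]
}}

```text
time: 13.35
tool_pos: [0.5366, 0.1436, 0.3649]
ee_rot: [3.141, -0.001, 2.71]
wrist_force: [-0.8, 0.5, -0.9]
width: 0.0517
```

```bash
python3 st.py
```

```text
time 13.35
tool_pos [0.5366 0.1436 0.3649]
ee_rot [ 3.1413e+00 -5.0000e-04  2.7096e+00]
wrist_force [-0.7538  0.5334 -0.9108]
wrist_torque [ 0.0589 -0.1006  0.0024]
width 0.0517
joint_positions [ 1.5930e-01  1.1040e-01  1.4242e+00  6.0000e-04  1.6072e+00 -9.7950e-01]
```

Rising freely; lift well clear and look.

Emit:
{"method": "move_arm", "body": {
  "increments": [
    [[0.4,0,0,-0.03,0,0,0],[0.4,0,0,-0.08,0,0,0],[0.4,0,0,-0.15,0,0,0],[0.4,0,0,-0.25,0,0,0],[0.4,0,0,-0.4,0,0,0],[0.4,0,0,-0.55,0,0,0],[0.4,0,0,-0.6,0,0,0],[0.4,0,0,-0.6,0,0,0]]
  ]
}}

```text
time: 14.02
tool_pos: [0.5367, 0.1436, 0.4274]
ee_rot: [3.139, 0.003, 2.71]
wrist_force: [-0.1, -0.4, -0.9]
width: 0.052
```

```bash
python3 st.py;  python3 - <<'E'
from h import *
im,d=robot.snapshot('side');save('s5',cv2.resize(im[80:310,220:460],None,fx=3.3,fy=2.6))
im,d=robot.snapshot('scene');save('c5',cv2.resize(im[120:300,230:440],None,fx=3.6,fy=3.3))
E
```

```text
time 14.0167
tool_pos [0.5367 0.1436 0.4274]
ee_rot [3.1388e+00 3.1000e-03 2.7096e+00]
wrist_force [-0.146  -0.3777 -0.9074]
wrist_torque [ 0.0765 -0.0475  0.0189]
width 0.052
joint_positions [ 1.5920e-01  9.5200e-02  1.3176e+00  6.0000e-04  1.7247e+00 -9.7950e-01]
```

View pics/s5.png

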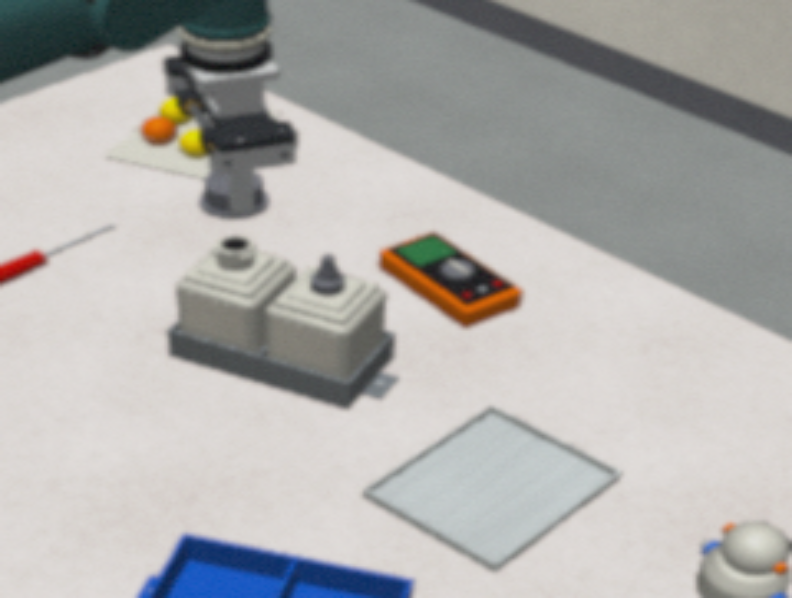

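View pics/c5.png

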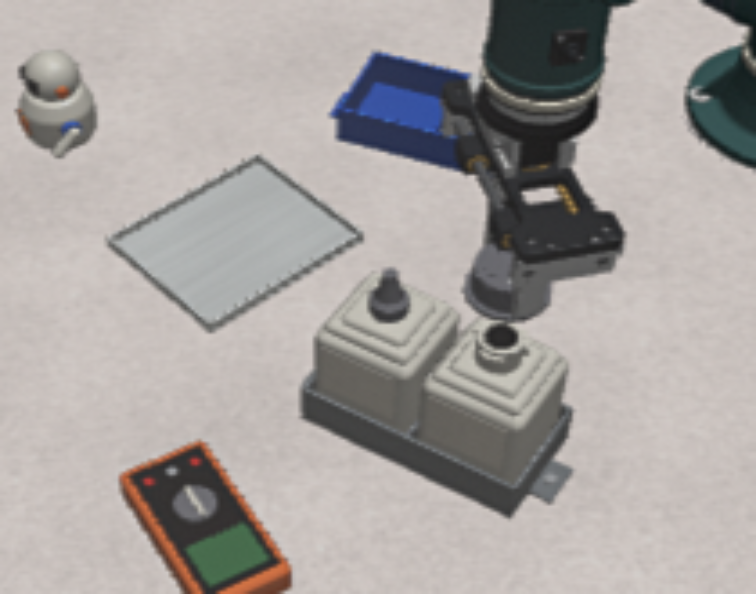

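```bash
python3 - <<'E'
from h import *
def ray2(u,v,p,h):
    K,R,t=p['mtx'],p['R'],p['t'];d=np.array([(u-K[0,2])/K[0,0],(v-K[1,2])/K[1,1],1])@R;c=-R.T@t;return c+d*(h-c[2])/d[2]
for n,cs,o,s in(('scene',[(258,155),(362,236),(210,330),(107,238)],(230,120),(3.6,3.3)),('side',[(490,408),(620,476),(494,570),(362,494)],(220,80),(3.3,2.6))):
    p=robot.camera_params(n);c=np.array([ray2(u/s[0]+o[0]-.5,v/s[1]+o[1]-.5,p,.014) for u,v in cs]);print(n,c.round(4).tolist(),c.mean(0).round(4))
E
```

```text
scene [[0.4659, -0.2624, 0.014], [0.4601, -0.112, 0.014], [0.6379, -0.1001, 0.014], [0.6432, -0.2529, 0.014]] [ 0.5518 -0.1818  0.014 ]
side [[0.629, -0.1078, 0.014], [0.6356, -0.257, 0.014], [0.4579, -0.267, 0.014], [0.4499, -0.1195, 0.014]] [ 0.5431 -0.1878  0.014 ]
```

Emit:
{"method": "move_arm", "body": {
  "increments": [
    [[0.4,-0.05,-0.1,0,0,0,0],[0.4,-0.15,-0.3,0,0,0,0],[0.4,-0.25,-0.5,0,0,0,0],[0.4,-0.35,-0.7,0,0,0,0],[0.4,-0.45,-0.88,0,0,0,0],[0.4,-0.493,-0.979,0,0,0,0]]
  ]
}}

```text
time: 14.62
tool_pos: [0.5403, 0.0314, 0.423]
ee_rot: [-3.139, -0.003, 2.707]
wrist_force: [0.2, 0.1, -0.6]
width: 0.0523
```

Emit:
{"method": "move_arm", "body": {
  "increments": [
    [[0.4,-0.1,-0.2,0,0,0,0],[0.4,-0.2,-0.4,0,0,0,0],[0.4,-0.3,-0.6,0,0,0,0],[0.4,-0.4,-0.8,0,0,0,0],[0.4,-0.493,-0.979,0,0,0,0]]
  ]
}}

```text
time: 15.03
tool_pos: [0.5438, -0.0769, 0.4235]
ee_rot: [-3.141, -0.003, 2.709]
wrist_force: [0.4, -0.5, -1.2]
width: 0.0523
```

Emit:
{"method": "move_arm", "body": {
  "increments": [
    [[0.4,-0.1,-0.2,0,0,0,0],[0.4,-0.2,-0.4,0,0,0,0],[0.4,-0.3,-0.6,0,0,0,0],[0.4,-0.4,-0.8,0,0,0,0],[0.4,-0.46,-0.93,0,0,0,0],[0.4,-0.493,-0.979,0,0,0,0],[0.4,-0.493,-0.979,0,0,0,0],[0.4,-0.493,-0.979,0,0,0,0]]
  ]
}}

```text
time: 15.7
tool_pos: [0.5479, -0.1847, 0.424]
ee_rot: [3.141, -0.002, 2.71]
wrist_force: [0.5, 0.9, -0.7]
width: 0.0519
```

```bash
python3 st.py
```

```text
time 15.7
tool_pos [ 0.5479 -0.1847  0.424 ]
ee_rot [ 3.1410e+00 -2.1000e-03  2.7097e+00]
wrist_force [ 0.5486  0.9452 -0.7191]
wrist_torque [ 0.0436 -0.0554 -0.01  ]
width 0.0519
joint_positions [-4.2340e-01  1.4840e-01  1.2653e+00  6.0000e-04  1.7300e+00 -1.5622e+00]
```

Emit:
{"method": "move_arm", "body": {
  "increments": [
    [[0.4,0,0,0.1,0,0,0],[0.4,0,0,0.3,0,0,0],[0.4,0,0,0.5,0,0,0],[0.4,0,0,0.7,0,0,0],[0.4,0,0,0.9,0,0,0],[0.4,0,0,1.0,0,0,0]]
  ]
}}

```text
time: 16.2
tool_pos: [0.5472, -0.1834, 0.3206]
ee_rot: [3.141, -0.006, 2.711]
wrist_force: [-0.7, -0.1, -0.4]
width: 0.0521
```

Emit:
{"method": "move_arm", "body": {
  "increments": [
    [[0.4,0,0,0.15,0,0,0],[0.4,0,0,0.35,0,0,0],[0.4,0,0,0.55,0,0,0],[0.4,0,0,0.75,0,0,0],[0.4,0,0,0.87,0,0,0],[0.4,0,0,0.92,0,0,0],[0.4,0,0,0.92,0,0,0],[0.4,0,0,0.92,0,0,0]]
  ]
}}

```text
time: 16.87
tool_pos: [0.548, -0.1849, 0.2331]
ee_rot: [-3.141, -0.0, 2.71]
wrist_force: [1.0, -0.9, 0.2]
width: 0.052
```

```bash
python3 st.py;  python3 - <<'E'
from h import *
im,d=robot.snapshot('side');save('s6',cv2.resize(im[190:320,300:440],None,fx=5,fy=4.5))
E
```

```text
time 16.8667
tool_pos [ 0.548  -0.1849  0.2331]
ee_rot [-3.1415 -0.      2.71  ]
wrist_force [ 0.9853 -0.9047  0.2321]
wrist_torque [ 0.1117 -0.0717 -0.007 ]
width 0.052
joint_positions [-4.2330e-01  2.4360e-01  1.5397e+00 -1.0000e-04  1.3583e+00 -1.5625e+00]
```

View pics/s6.png

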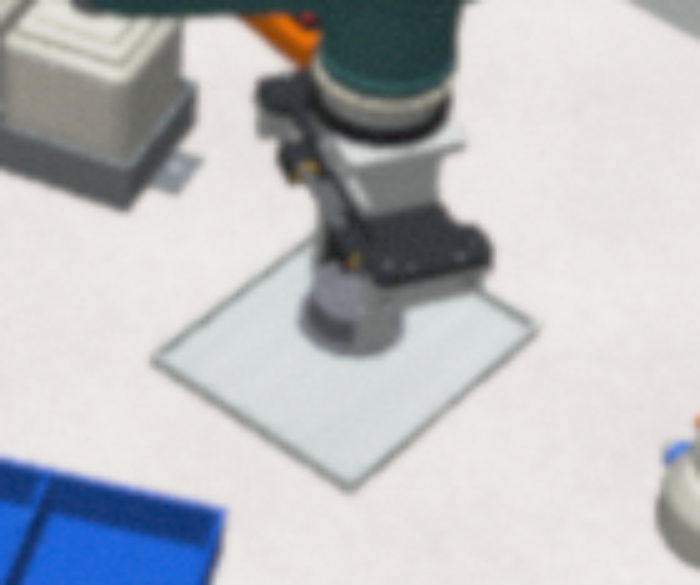

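Emit:
{"method": "move_arm", "body": {
  "increments": [
    [[0.4,0,0,0.05,0,0,0],[0.4,0,0,0.1,0,0,0],[0.4,0,0,0.15,0,0,0],[0.4,0,0,0.2,0,0,0],[0.4,0,0,0.22,0,0,0],[0.4,0,0,0.22,0,0,0]]
  ]
}}

```text
time: 17.42
tool_pos: [0.5473, -0.1849, 0.2091]
ee_rot: [-3.141, -0.003, 2.71]
wrist_force: [-0.6, -0.0, -0.7]
width: 0.0522
```

Emit:
{"method": "move_arm", "body": {
  "increments": [
    [[0.4,0,0,0.01,0,0,0],[0.4,0,0,0.02,0,0,0],[0.4,0,0,0.02,0,0,0]]
  ]
}}

```text
time: 17.67
tool_pos: [0.5477, -0.185, 0.2083]
ee_rot: [-3.141, -0.001, 2.71]
wrist_force: [0.4, -1.0, -1.2]
width: 0.0519
```

Emit:
{"method": "move_arm", "body": {
  "increments": [
    [[0.4,0,0,0.01,0,0,0],[0.4,0,0,0.02,0,0,0],[0.4,0,0,0.02,0,0,0]]
  ]
}}

```text
time: 17.92
tool_pos: [0.5479, -0.1851, 0.2075]
ee_rot: [-3.141, -0.0, 2.71]
wrist_force: [-1.2, 0.4, 4.4]
width: 0.0522
```

Emit:
{"method": "move_arm", "body": {
  "increments": [
    [[0.4,0,0,0.01,0,0,0],[0.4,0,0,0.01,0,0,0],[0.4,0,0,0.01,0,0,0]]
  ]
}}

```text
time: 18.17
tool_pos: [0.5478, -0.1851, 0.2075]
ee_rot: [-3.141, 0.0, 2.71]
wrist_force: [-3.3, 1.5, 9.0]
width: 0.0519
```

Emit:
{"method": "move_arm", "body": {
  "increments": [
    [[0.4,0,0,-0.01,0,0,0],[0.4,0,0,-0.013,0,0,0],[0.4,0,0,-0.013,0,0,0]]
  ]
}}

```text
time: 18.42
tool_pos: [0.5478, -0.1851, 0.2075]
ee_rot: [-3.141, -0.0, 2.71]
wrist_force: [-1.3, 0.6, 5.7]
width: 0.0519
```

Emit:
{"method": "move_arm", "body": {
  "increments": [
    [[0.6,0,0,0,0,0,0],[0.7,0,0,0,0,0,0],[0.8,0,0,-0.01,0,0,0],[1,0,0,-0.01,0,0,0],[1,0,0,-0.01,0,0,0],[1,0,0,-0.01,0,0,0],[1,0,0,-0.01,0,0,0],[1,0,0,-0.01,0,0,0]]
  ]
}}

```text
time: 19.08
tool_pos: [0.5476, -0.1849, 0.2071]
ee_rot: [-3.142, -0.002, 2.71]
wrist_force: [-0.1, -0.4, -0.2]
width: 0.0936
```

```bash
python3 st.py;  python3 - <<'E'
from h import *
im,d=robot.snapshot('wrist');save('w7',im)
E
```

```text
time 19.0833
tool_pos [ 0.5476 -0.1849  0.2071]
ee_rot [-3.1415e+00 -1.9000e-03  2.7097e+00]
wrist_force [-0.116  -0.4389 -0.2287]
wrist_torque [ 0.0308 -0.0423 -0.0204]
width 0.0936
joint_positions [-0.4236  0.2681  1.5653 -0.      1.3101 -1.5626]
```

View pics/w7.png

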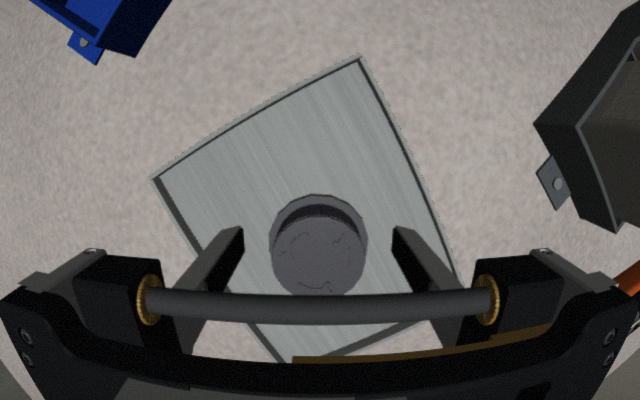

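Cap stands released between the open fingers at (318,245), on the tray floor. Retreat straight up.

Emit:
{"method": "move_arm", "body": {
  "increments": [
    [[1,0,0,-0.1,0,0,0],[1,0,0,-0.25,0,0,0],[1,0,0,-0.45,0,0,0],[1,0,0,-0.65,0,0,0],[1,0,0,-0.9,0,0,0],[1,0,0,-1,0,0,0],[1,0,0,-1,0,0,0]]
  ]
}}

```text
time: 19.72
tool_pos: [0.5485, -0.1853, 0.3119]
ee_rot: [-3.142, 0.007, 2.71]
wrist_force: [1.1, -0.3, 0.3]
width: 0.0944
```

Emit:
{"method": "move_arm", "body": {
  "increments": [
    [[1,0,0,-0.2,0,0,0],[1,0,0,-0.45,0,0,0],[1,0,0,-0.7,0,0,0],[1,0,0,-0.9,0,0,0],[1,0,0,-0.9,0,0,0],[1,0,0,-0.9,0,0,0]]
  ]
}}

```text
time: 20.22
tool_pos: [0.548, -0.1851, 0.3973]
ee_rot: [-3.141, -0.0, 2.71]
wrist_force: [-0.0, -0.7, -0.8]
width: 0.0938
```

```bash
python3 st.py;  python3 - <<'E'
from h import *
z0=np.load('scene0.npz')
im,d=robot.snapshot('scene');save('c8',im)
p=robot.camera_params('scene');W=world(d,p)
g=im.mean(-1);s=np.isfinite(W[...,2])&(np.hypot(W[...,0]-.548,W[...,1]+.185)<.06)&(W[...,2]>.022)&(W[...,2]<.06)
print(s.sum(),np.median(W[s],0),W[s].max(0));t=s&(W[...,2]>.027);P=W[t]; print('top',np.median(P,0),P[:,2].std())
im2,d2=robot.snapshot('side');save('s8',im2)
df=np.abs(im.astype(int)-z0['im']).max(-1)>60
print([(r.tolist()) for r in cv2.connectedComponentsWithStats(df.astype('uint8'))[2][1:] if r[4]>25])
E
```

```text
time 20.2167
tool_pos [ 0.548  -0.1851  0.3973]
ee_rot [-3.1414e+00 -5.0000e-04  2.7096e+00]
wrist_force [-0.0392 -0.6657 -0.7517]
wrist_torque [ 0.043  -0.0622 -0.0142]
width 0.0938
joint_positions [-4.2370e-01  1.5220e-01  1.3135e+00 -1.0000e-04  1.6764e+00 -1.5625e+00]
181 [ 0.55132965 -0.18251124  0.03260539] [ 0.57735784 -0.1587375   0.03859136]
top [ 0.55038487 -0.1838735   0.03292138] 0.0023520295099868924
[[375, 0, 74, 28, 920], [332, 15, 21, 15, 231], [354, 15, 10, 18, 45], [299, 21, 210, 160, 8115], [523, 33, 36, 66, 1319], [332, 34, 25, 5, 68], [273, 72, 37, 88, 1721], [426, 93, 14, 33, 174], [495, 106, 40, 66, 365], [471, 161, 23, 15, 210], [344, 168, 7, 9, 45], [313, 179, 7, 14, 67], [286, 182, 19, 18, 275], [357, 211, 23, 24, 300]]
```

View pics/c8.png

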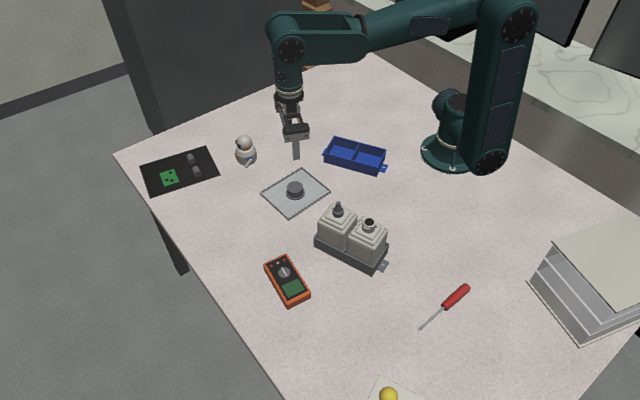

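View pics/s8.png

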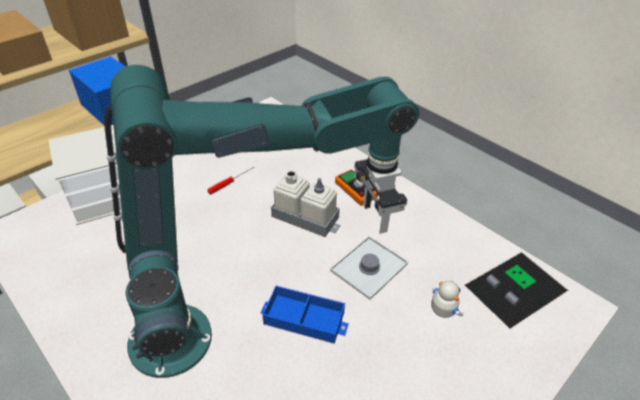

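```bash
python3 -c "
from bench import robot
print(robot.close_job())"
```

```text
the job is handed in; nothing more can be done
None
```

The cap is off the solvent bottle and standing open side down near the centre of the tray, and I handed the job in at about 20 s of the 61 s allowed. The hand-in reports no verdict, so what follows is from my own checks.

- **Push and turn:** I gripped the shell with the fingertips on its ledge and held about 21 to 23 N, the highest single reading being 23.0 N. I turned it about 65° anticlockwise with at most 0.24 N·m read at the wrist. Marks on the cap's top stayed fixed in the wrist camera view, so the shell turned with the gripper rather than slipping.
- **Lift and placing:** The cap rose freely as I let the push off, with only noise-level force on the wrist. I lowered it slowly onto the tray floor. The placing push went a little further than needed, to about 9 N, before I backed off and opened the jaws.
- **Last pictures:**
  - The cap's top is at z ≈ 0.033 m, which fits the shell standing flat on the tray floor, and the cap is within about 5 mm of my estimate of the tray's centre.
  - The solvent bottle is upright in its pocket, and nothing in the pictures shows a bystander moved.
  - The arm is clear, with the jaws open.
- **Disagreements:**
  - The wrist camera's calibrated position was about 1 mm off the fingers' true centre, so I centred the grasp on the fingers instead.
  - The two fixed cameras put the tray's centre about 1 cm apart; I aimed between them.
  - A sideways force of up to 6 N built up during the press and turn because the arm flexed. I corrected part of it, and it went away once the push came off.

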